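# Hold the hand lens over the specimen slide

## Robot

A 6-joint arm with a two-finger parallel gripper is mounted at the origin on the work surface. World frame = base frame: x ahead of the robot, y to its left, z up, the work surface at z = 0. Lengths are in m, angles in rad, forces in N, time in s.
With the tool pointing down it reaches from about 0.25 to 0.775 m from the base axis. Payload 4 kg.
Tool frame: the origin (TCP) lies midway between the tips of the shut fingers; the grasp point (between the pads) lies 19 mm behind it (robot.grasp_offset is the distance from the TCP to the grasp point, in m); z points along the fingers, y is the direction in which the jaws open and shut (so a half turn about z gives the same grasp; the last joint's range is limited). The gripper opens to 94 mm and grips with 3 to 60 N. Pads are 16 mm wide; open, the fingers measure 119 mm over their backs; the gripper's body (75 mm by 177 mm) begins 78 mm behind the grasp point.
Start: joints at [1.091, 0.087, 1.371, -0, 1.684, -0.103], TCP at [0.202, 0.511, 0.206] pointing down, gripper open.
Joint ranges: [-3.1, 3.1], [-0.76, 2.03], [0.27, 2.55], [-1.08, 4.22], [0.17, 2.65], [-2.57, 2.57]. Speed limits (rad/s): [2.79, 2.79, 3.14, 3.14, 3.14, 3.14].

## Interface

Orientations are given as [roll, pitch, yaw] about the fixed x, y, z axes, in that order (R = Rz(yaw) Ry(pitch) Rx(roll)).
In Python, from bench import status, viewer, order, robot gives the robot as it stands. The module is installed in compiled form; this text tells all that it offers.
- The arm moves only by the tool move_arm, never from a script. Its argument "targets" is a list of rows, each a list of 3 entries, a list of its own where there are three numbers: the shift along the tool's x, y, z in mm, then the turn, a rotation vector about the tool's x, y, z in degrees, then the opening, from -1 (shut) to 1 (fully open). A call has 1 to 20 rows; each row is the pose to reach, as a shift and turn from the pose commanded when the call began, along the tool's axes at that moment; what a row does not reach only later rows make up. A row lasts 1/8 s, in which the tool goes at most 62.5 mm and 10.7 degrees, less where a joint would pass 70% of its speed; a pose out of reach is approached as far as the arm can. A call with a gripper value outside its range is refused whole. The fingers move at their own pace and stop on an object; the grip force is fixed at half the most. Time passes only in rows, so rows that repeat a pose let the fingers close. It gives the time, the measured TCP pose, the force and the opening at its end, in the units of the state.
- status.get_obs(): the state, without advancing time (a new reading comes with each control period).
- viewer.snapshot(name): name is "side" or "top" or "wrist"; returns the picture (480x640x3 uint8, red, green, blue); there is no depth.
- viewer.camera_model(name): a dict with "K" (3x3 intrinsics, pixels), "D" ([k1, k2, p1, p2, k3] as OpenCV has them; the pictures are not rectified), "xyz" and "attitude" of the camera in the world; the wrist camera has in their place "T_tool_cam" (4x4, takes a point from camera to tool coordinates, whose origin is the TCP and whose axes are the flange's). Camera axes: x right, y up, looking along -z (the intrinsics and any distortion apply to the point x, -y, -z); pixel columns grow to the right and rows downward; lengths in m; the calibration is good to about 2 mm. A picture is of the moment at which its call begins: read the wrist's pose just before it. camera_model takes no time and is no camera call.
- order.close_job(): hands the job in, once; it reports no verdict.
The state is a dict: "time": time; "joint_positions": joint angles; "qvel": joint speeds; "joint_torque": joint torques, N m; "tool_pos": TCP position; "ee_rot": TCP orientation; "wrist_force": force on the tool from outside, world axes, zero at the start; "wrist_torque": the same for the moment, N m; "width": finger opening in m.
Only numpy, scipy, OpenCV 4.12 (cv2) and the standard library are available. Lean on these libraries where they do the work, as an engineer would, in place of code of your own. Each camera call takes 0.05 s, during which the arm holds its last target. There are 200 camera calls.

## Task

Take the rectangular hand lens by its handle out of the open tray, carry it over the row of bottles to the light box, and hold it level about 15 mm above the specimen slide, the lens centred over the slide and lying lengthwise along it (the handle may point either way along it). Nothing may touch the light box or its slide, and the bottles and other glassware must be left where they stand. Finish while still holding the lens there, steady: do not put it down or let go.

Things in the scene. Friction and masses are not known exactly. Their poses are not given: they have to be found in the camera images.
- magnifier: hand lens, loose, 65 to 130 g: steel frame 84 x 52 x 12 mm high around a glass pane, straight black handle, lying level. Origin: centre of the pane, at the level of the underside (of frame and handle alike). x along the 84 mm side, away from the handle; z up. Handle: x -130 to -50 mm, 20 mm wide (y), z 0 to 24 mm; then a 14 mm wide neck. Balance point x = -49 mm
- handle (a point): middle of the hand lens's handle, 90 mm from the pane's centre along -x and 12 mm above the underside: the place to grip, across the 20 mm width. A firm grip (30 N) keeps the lens level. Axes as the hand lens's
- tray: open grey plastic tray, fixed, 260 x 210 mm (x, y) and 50 mm high, walls and floor 5 mm thick; origin: centre of its underside, z up. The hand lens is the only thing in it, its handle towards the tray's -x end
- lightbox: white slide light box, fixed, 160 x 120 mm (x, y) with its top at 30 mm; a black holder 92 x 42 mm in the middle rises to 38 mm, the highest part, with the slide in it. Origin: centre of its underside, z up. It stands on the other side of the bottle row from the tray (either may be left or right)
- slide (a point): centre of the upper face of the glass slide (76 x 26 mm, flush with the holder's top, 38 mm above the bench). x runs along the slide's 76 mm length, z up
- rack: shallow aluminium tray, fixed, 310 x 75 mm (x, y) and 35 mm high, between tray and light box; holds a row of four bottles. Origin: centre of its underside, x along the row
- bottle0: amber bottle with white cap, 54 mm across, 115 mm high (standing in the rack, its top is 120 mm above the bench); loose; origin: centre of its underside. To be left alone
- bottle1: amber bottle with white cap, 54 mm across, 115 mm high (standing in the rack, its top is 120 mm above the bench); loose; origin: centre of its underside. To be left alone
- bottle2: amber bottle with white cap, 54 mm across, 115 mm high (standing in the rack, its top is 120 mm above the bench); loose; origin: centre of its underside. To be left alone
- bottle3: amber bottle with white cap, 54 mm across, 115 mm high (standing in the rack, its top is 120 mm above the bench); loose; origin: centre of its underside. To be left alone
- beaker: small glass beaker, 64 mm across, 75 mm high, loose, beyond the row; origin: centre of its underside. To be left alone
- jar: glass jar with black lid, 60 mm across, 70 mm high, loose, beyond the row; origin: centre of its underside. To be left alone
There are look-alikes about, which are no part of the job. Of the things that look like the magnifier, the smaller one is meant. Leave any green or turquoise look-alike of the lightbox alone.

How it is judged:
By the outcome, as a careful person would: the job done as asked, in the order asked, and still so for the second after the job is handed in, while the arm keeps its last pose, push and grip.
It also fails if it takes over 51 s, if anything falls off the work surface, if the arm or the gripper's body presses on something with over 40 N, if the wrist force passes 120 N, or if a joint passes its speed limit or range.

## Working session

There is one attempt and no reset: what is moved stays moved. The work goes in short steps, Python scripts to look and compute and a tool call to move; the robot and the scene stay as the last step left them, time stands still between calls to the robot, and variables do not carry over. Pictures are saved under pics/ and viewed, about 8 in all and at most 12, crops included, and the job is handed in when it is done.

Besides the shell and the picture viewer there is one more tool, called as name(argument=value, ...) on one line, values as JSON. move_arm: Moves the arm, as the interface text tells. Its arguments: {"type":"object","properties":{"targets":{"type":"array"}},"required":["targets"]}

```bash
mkdir -p pics
cat > h.py <<'E'
import numpy as np, cv2
from scipy.spatial.transform import Rotation as R
from bench import status, viewer, order, robot
def snap(n,f):
    o=status.get_obs(); im=viewer.snapshot(n); cv2.imwrite('pics/'+f,im[:,:,::-1]); return o,im
def campose(n,o=None):
    m=viewer.camera_model(n); K=np.array(m['K'],float); D=np.array(m['D'],float)
    if n=='wrist':
        T=np.array(m['T_tool_cam']); Rt=R.from_euler('xyz',o['ee_rot']).as_matrix() 
        return K,D,Rt@T[:3,:3],Rt@T[:3,3]+np.array(o['tool_pos'])
    a=np.array(m['attitude']); 
    Rm=a if a.shape==(3,3) else R.from_euler('xyz',a).as_matrix()
    return K,D,Rm,np.array(m['xyz'])
def topix(n,P,o=None):
    K,D,Rm,t=campose(n,o); c=(np.atleast_2d(P)-t)@Rm; c=c*[1,-1,-1]
    return cv2.projectPoints(c,np.zeros(3),np.zeros(3),K,D)[0][:,0]
def toworld(n,px,z,o=None):
    K,D,Rm,t=campose(n,o); px=np.atleast_2d(np.array(px,float))
    u=cv2.undistortPoints(px[:,None],K,D)[:,0]
    d=np.c_[u[:,0],-u[:,1],-np.ones(len(u))]@Rm.T
    s=(np.broadcast_to(z,len(u))-t[2])/d[:,2]
    return t+d*s[:,None]
E
python3 - <<'E'
from h import *
for n in('top','side','wrist'): o,_=snap(n,n+'1.png'); print(viewer.camera_model(n))
print(o, robot.grasp_offset)
E
```

```text
{'K': array([[595.06262732,   0.        , 318.38902671],
       [  0.        , 595.06262732, 232.42602427],
       [  0.        ,   0.        ,   1.        ]]), 'D': array([-0.15631431,  0.        ,  0.        ,  0.        ,  0.        ]), 'xyz': array([ 0.28060622, -0.05521862,  1.88575215]), 'attitude': array([ 0.15947821,  0.00749588, -1.57026194])}
{'K': array([[583.36082525,   0.        , 318.79751571],
       [  0.        , 583.36082525, 245.1616421 ],
       [  0.        ,   0.        ,   1.        ]]), 'D': array([0.02313455, 0.        , 0.        , 0.        , 0.        ]), 'xyz': array([ 0.47831798, -1.24398186,  1.34754315]), 'attitude': array([ 0.74118878,  0.01818198, -0.08362626])}
{'K': array([[413.77558626,   0.        , 318.56813256],
       [  0.        , 413.77558626, 235.46184969],
       [  0.        ,   0.        ,   1.        ]]), 'D': array([-0.0041071,  0.       ,  0.       ,  0.       ,  0.       ]), 'T_tool_cam': array([[-3.72940656e-04,  9.64762855e-01,  2.63120685e-01,
         7.74448249e-02],
       [ 9.99999433e-01,  6.22349260e-04, -8.64542464e-04,
  
[... 173 characters left out ...]
    1.00000000e+00]])}
{'time': 0.1, 'joint_positions': array([ 1.09091488e+00,  8.79055197e-02,  1.37204935e+00,  9.61111077e-06,
        1.68357537e+00, -1.03091579e-01]), 'qvel': array([-0.00033785, -0.00201518, -0.00187231,  0.00051927,  0.00053132,
       -0.00096828]), 'joint_torque': array([ 2.31462807e-03, -3.41252625e+01, -3.03301334e+01,  7.20246602e-02,
        3.04039638e-02, -9.96535437e-05]), 'tool_pos': array([0.2021462 , 0.51100356, 0.20443513]), 'ee_rot': array([-3.13966634e+00, -2.08896460e-04,  2.76480366e+00]), 'wrist_force': array([-0.51175737, -0.60234228, -0.09934123]), 'wrist_torque': array([ 0.03966886,  0.03836581, -0.01278877]), 'width': 0.09417719266150984} 0.0188
```

View pics/top1.png

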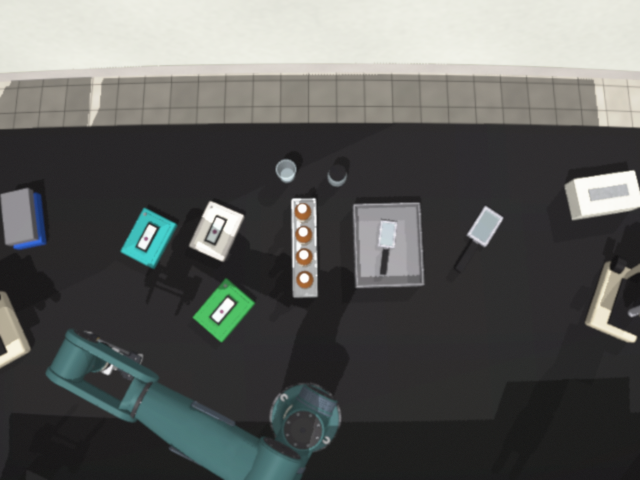

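View pics/side1.png

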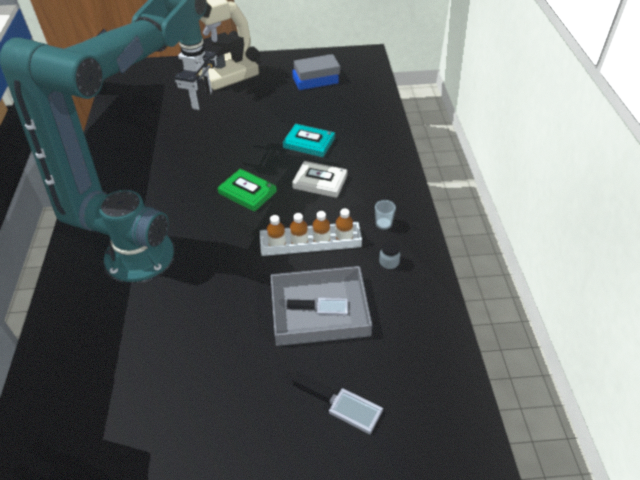

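The top view shows the white light box near (217,231) and the bottle row at x≈304. The tray is at (389,245), with the lens in it: pane at (388,235), handle running down to (384,272). I'll enlarge the crops next.

Run:
```python
from h import *
im=cv2.imread('pics/top1.png')
a=cv2.resize(im[195:295,350:430],None,fx=5,fy=5,interpolation=cv2.INTER_CUBIC)
b=cv2.resize(im[195:295,180:260],None,fx=5,fy=5,interpolation=cv2.INTER_CUBIC)
cv2.imwrite('pics/crop1.png',np.hstack([b,a]))
for n,p,z in [('rack ends',[(303,199),(305,297)],.035),('bottlecaps',[(303,210),(305,280)],.12),('tray',[(354,204),(420,203),(425,286),(356,288)],.05),('beaker,jar',[(286,166),(337,172)],.07),('whitebox',[(217,231)],.038),('teal,green',[(148,237),(222,311)],.038)]:
    print(n,toworld('top',p,z).round(3).tolist())
```

```text
rack ends [[0.686, 0.008, 0.035], [0.375, 0.0, 0.035]]
bottlecaps [[0.633, 0.005, 0.12], [0.421, -0.002, 0.12]]
tray [[0.667, -0.153, 0.05], [0.67, -0.363, 0.05], [0.408, -0.371, 0.05], [0.402, -0.157, 0.05]]
beaker,jar [[0.785, 0.061, 0.07], [0.765, -0.1, 0.07]]
whitebox [[0.583, 0.28, 0.038]]
teal,green [[0.563, 0.502, 0.038], [0.331, 0.258, 0.038]]
```

View pics/crop1.png

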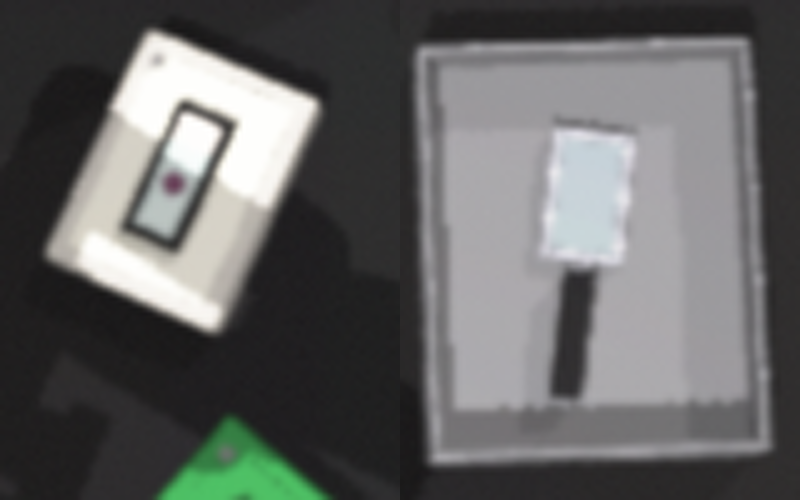

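In the crop the lens frame corners are at (556,128), (636,133), (622,268) and (541,260). The handle runs from (583,270) to (565,398), and the holder corners are (183,100), (236,122), (177,254) and (124,230).

Run:
```python
from h import *
f=lambda q,x0:(np.array(q,float)+.5-[0,0])/5-.5+[x0,195]
L=toworld('top',f(np.array([(556,128),(636,133),(622,268),(541,260)])-[400,0],350),.017)
H=toworld('top',f(np.array([(583,270),(565,398)])-[400,0],350),.029)
S=toworld('top',f([(183,100),(236,122),(177,254),(124,230)],180),.038)
c=L.mean(0); print('lens',c.round(4),[np.linalg.norm(L[i]-L[i-1]).round(3) for i in range(4)])
d=(L[0]+L[1]-L[2]-L[3])[:2]; print('yaw',np.degrees(np.arctan2(d[1],d[0])),'H',H.round(4))
e=c[:2]-H.mean(0)[:2]; print('yaw2',np.degrees(np.arctan2(e[1],e[0])),np.linalg.norm(e))
h=c[:2]-.09*e/np.linalg.norm(e); print('handle',h)
d=(S[0]+S[1]-S[2]-S[3])[:2]; y=np.arctan2(d[1],d[0]); s=S.mean(0)
print('slide',s.round(4),np.degrees(y),[np.linalg.norm(S[i]-S[i-1]).round(3) for i in range(4)])
print('handle at slide if handle on near side',s[:2]-.09*np.array([np.cos(y),np.sin(y)]))
o=status.get_obs(); print(R.from_euler('xyz',o['ee_rot']).as_matrix().round(3))
```

```text
lens [ 0.576  -0.2606  0.017 ] [np.float64(0.086), np.float64(0.051), np.float64(0.088), np.float64(0.052)]
yaw -7.151856994366182 H [[ 0.5275 -0.2548  0.029 ]
 [ 0.4467 -0.2422  0.029 ]]
yaw2 -7.75419621439673 0.08970125854427882
handle [ 0.48678088 -0.24849556]
slide [0.5863 0.2843 0.038 ] -22.83266473154604 [np.float64(0.091), np.float64(0.037), np.float64(0.092), np.float64(0.038)]
handle at slide if handle on near side [0.50331357 0.31919994]
[[-0.93   0.368 -0.001]
 [ 0.368  0.93  -0.001]
 [ 0.    -0.002 -1.   ]]
```

move_arm(targets=[[[-20,-22,0],[0,0,-1],0.3],[[-60,-66,0],[0,0,-3],0.3],[[-100,-110,0],[0,0,-4],0.3],[[-140,-154,0],[0,0,-5],0.3],[[-180,-198,0],[0,0,-6],0.3],[[-220,-242,0],[0,0,-7],0.3],[[-260,-286,0],[0,0,-8],0.3],[[-300,-330,0],[0,0,-9],0.3],[[-340,-374,0],[0,0,-10],0.3],[[-380,-418,0],[0,0,-11],0.3],[[-420,-462,0],[0,0,-12],0.3],[[-460,-506,0],[0,0,-13],0.3],[[-500,-550,0],[0,0,-14],0.3],[[-530,-584,0],[0,0,-14],0.3],[[-544,-601,0],[0,0,-14],0.3],[[-544,-601,0],[0,0,-14],0.3],[[-544,-601,0],[0,0,-14],0.3],[[-544,-601,0],[0,0,-14],0.3]])

```text
time: 2.4
tool_pos: [0.487, -0.2461, 0.206]
ee_rot: [3.142, 0.001, 3.011]
wrist_force: [0.3, 0.3, -0.4]
width: 0.0614
```

Run:
```python
from h import *
o,_=snap('wrist','w2.png'); print(o); import pickle; pickle.dump(o,open('o2.pkl','wb'))
```

```text
{'time': 2.4, 'joint_positions': array([-5.72017473e-01,  7.69861892e-02,  1.38065451e+00,  3.85469929e-04,
        1.68335376e+00, -2.01214582e+00]), 'qvel': array([-0.00076875, -0.00019618, -0.00455405, -0.00128835, -0.00061162,
       -0.00101206]), 'joint_torque': array([-1.83556792e-01, -3.32369149e+01, -3.01671696e+01, -5.29294065e-02,
        5.33422502e-02,  1.99868620e-03]), 'tool_pos': array([ 0.48703374, -0.24608564,  0.20601374]), 'ee_rot': array([3.14150188e+00, 7.04482867e-04, 3.01096806e+00]), 'wrist_force': array([ 0.31153529,  0.26656348, -0.35422113]), 'wrist_torque': array([ 0.0225052 , -0.01967925, -0.05191089]), 'width': 0.06140456791370813}
```

View pics/w2.png

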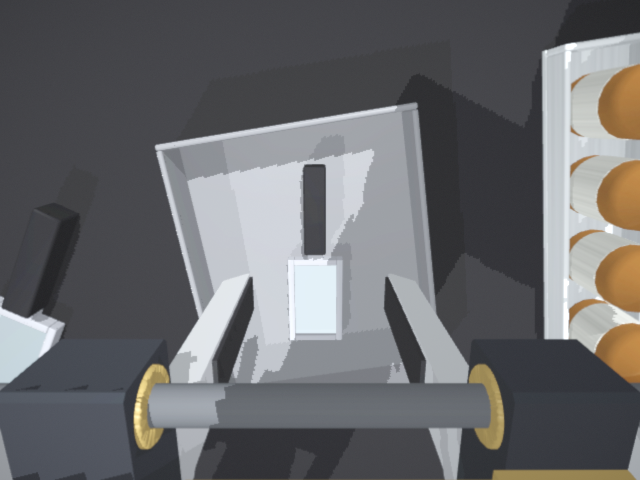

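The wrist view shows the handle at columns 303–326, rows 165–255. The frame spans (290–341, 260–340), in line with the tool.

Run:
```python
from h import *; import pickle
o=pickle.load(open('o2.pkl','rb'))
im=cv2.imread('pics/w2.png'); 
cv2.imwrite('pics/c3.png',cv2.resize(im[150:350,270:370],None,fx=3,fy=3,interpolation=cv2.INTER_CUBIC))
H=toworld('wrist',[(305,165),(325,165),(326,255),(303,255)],.029,o); L=toworld('wrist',[(290,261),(341,261),(341,336),(290,336)],.017,o)
print(H.round(4),L.round(4)); h=H.mean(0)[:2]; c=L.mean(0)[:2]; e=c-h
print(h,c,np.linalg.norm(e),np.degrees(np.arctan2(e[1],e[0])))
print('yaw tool-180',np.degrees(o['ee_rot'][2])-180)
g=L.mean(0)[:2]-.09*e/np.linalg.norm(e)
Rm=R.from_euler('xyz',o['ee_rot']).as_matrix(); print(g,(np.r_[g,.010]-o['tool_pos'])@Rm*1000)
```

```text
[[ 0.444  -0.2506  0.029 ]
 [ 0.4463 -0.2337  0.029 ]
 [ 0.5265 -0.243   0.029 ]
 [ 0.5238 -0.2636  0.029 ]] [[ 0.5319 -0.2776  0.017 ]
 [ 0.5382 -0.23    0.017 ]
 [ 0.616  -0.2391  0.017 ]
 [ 0.6094 -0.2892  0.017 ]]
[ 0.48516444 -0.24771603] [ 0.57384971 -0.25897745] 0.08939741282589643 -7.236789130792627
yaw tool-180 -7.484238185852462
[ 0.48456665 -0.24764013] [  2.38168239  -1.88038187 196.01193674]
```

View pics/c3.png

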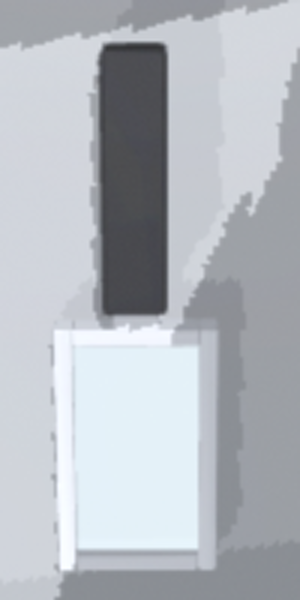

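move_arm(targets=[[[2,-2,20],[0,0,0],0.3],[[2,-2,55],[0,0,0],0.3],[[2,-2,90],[0,0,0],0.3],[[2,-2,125],[0,0,0],0.3],[[2,-2,155],[0,0,0],0.3],[[2,-2,175],[0,0,0],0.3],[[2,-2,188],[0,0,0],0.3],[[2,-2,195],[0,0,0],0.3],[[2,-2,195],[0,0,0],0.3],[[2,-2,195],[0,0,0],0.3],[[2,-2,195],[0,0,0],0.3]])

```text
time: 3.82
tool_pos: [0.4854, -0.2496, 0.0113]
ee_rot: [-3.141, 0.001, 3.009]
wrist_force: [-0.0, -0.4, -0.1]
width: 0.0615
```

move_arm(targets=[[[0,1.5,0],[0,0,0],0.3],[[0,1.5,0],[0,0,0],-1],[[0,1.5,0],[0,0,0],-1],[[0,1.5,0],[0,0,0],-1],[[0,1.5,0],[0,0,0],-1],[[0,1.5,0],[0,0,0],-1],[[0,1.5,0],[0,0,0],-1],[[0,1.5,0],[0,0,0],-1],[[0,1.5,0],[0,0,0],-1],[[0,1.5,0],[0,0,0],-1],[[0,1.5,0],[0,0,0],-1]])

```text
time: 5.2
tool_pos: [0.485, -0.2478, 0.0104]
ee_rot: [3.142, 0.0, 3.009]
wrist_force: [0.4, -0.5, 0.1]
width: 0.0196
```

move_arm(targets=[[[0,0,-8],[0,0,0],-1],[[0,0,-25],[0,0,0],-1],[[0,0,-50],[0,0,0],-1],[[0,0,-78],[0,0,0],-1],[[0,0,-106],[0,0,0],-1],[[0,0,-134],[0,0,0],-1],[[0,0,-157],[0,0,0],-1],[[0,0,-172],[0,0,0],-1],[[0,0,-178],[0,0,0],-1],[[0,0,-178],[0,0,0],-1],[[0,0,-178],[0,0,0],-1],[[0,0,-178],[0,0,0],-1]])

```text
time: 6.7
tool_pos: [0.4846, -0.2475, 0.1873]
ee_rot: [3.141, -0.002, 3.009]
wrist_force: [0.9, -0.8, -0.5]
width: 0.0196
```

Run:
```python
from h import *; import pickle
o,_=snap('wrist','w4.png'); pickle.dump(o,open('o4.pkl','wb')); print(o['wrist_force'],o['wrist_torque'],o['width'])
Rm=R.from_euler('xyz',o['ee_rot']).as_matrix()
print((np.r_[.5033,.3192,.188]-o['tool_pos'])@Rm*1000, np.degrees(o['ee_rot']))
```

```text
[ 0.93369382 -0.84504729 -0.49569756] [0.04487605 0.02516826 0.05031744] 0.019628599384729495
[ 5.63468419e+01  5.64242820e+02 -9.63558450e-03] [ 1.79944255e+02 -1.06456815e-01  1.72409039e+02]
```

View pics/w4.png

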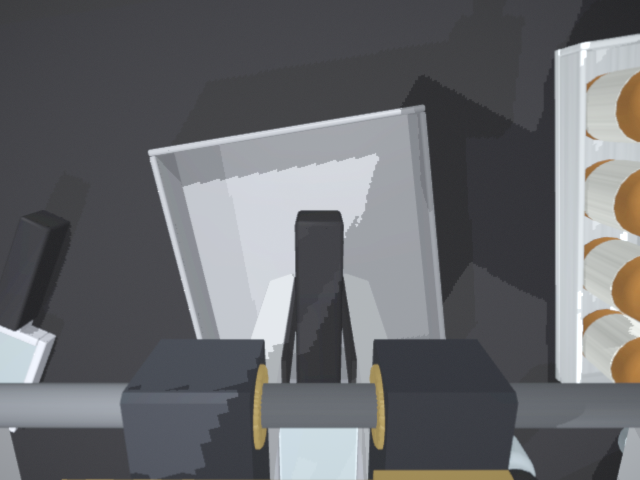

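The lens is held: its handle is centred between the fingers, with the near end at (319,211). Next I carry it over the row.

move_arm(targets=[[[1,10,0],[0,0,0],-1],[[3,30,0],[0,0,1],-1],[[6,60,0],[0,0,2],-1],[[10,95,0],[0,0,3],-1],[[13,130,0],[0,0,4],-1],[[17,165,0],[0,0,5],-1],[[20,200,0],[0,0,6],-1],[[24,237,0],[0,0,7],-1],[[28,274,0],[0,0,8],-1],[[31,311,0],[0,0,9],-1],[[35,348,0],[0,0,10],-1],[[39,385,0],[0,0,11],-1],[[42,420,0],[0,0,12],-1],[[46,455,0],[0,0,13],-1],[[49,490,0],[0,0,14],-1],[[53,522,0],[0,0,15],-1],[[55,545,0],[0,0,15.2],-1],[[56,558,0],[0,0,15.2],-1],[[56,564,0],[0,0,15.2],-1],[[56,564,0],[0,0,15.2],-1]])

```text
time: 9.25
tool_pos: [0.504, 0.3184, 0.1884]
ee_rot: [-3.141, 0.0, 2.744]
wrist_force: [0.3, 0.6, -0.4]
width: 0.0197
```

Run:
```python
from h import *; import pickle
o4=pickle.load(open('o4.pkl','rb'))
T=lambda o,p:R.from_euler('xyz',o['ee_rot']).apply(p)+o['tool_pos']
print('pred handle end top, w4',topix('wrist',T(o4,[[.04,0,-.0186]]),o4))
o,_=snap('wrist','w5.png'); s,_=snap('side','s5.png'); t,_=snap('top','t5.png');pickle.dump(o,open('o5.pkl','wb'))
print(o['tool_pos'],np.degrees(o['ee_rot']),o['wrist_force'])
fr=[[-.132,.026,-.0066],[-.132,-.026,-.0066],[-.048,-.026,-.0066],[-.048,.026,-.0066]]
S=[.5863,.2843,.038]; c=topix('side',T(o,fr),o); c2=topix('side',[S]); print(c.round(),c2)
a=cv2.imread('pics/s5.png'); b=cv2.imread('pics/t5.png'); w=cv2.imread('pics/w5.png')
cs=cv2.resize(a[110:240,240:380],(560,520),interpolation=cv2.INTER_CUBIC)
print('top pred frame',topix('top',T(o,fr)).round(1).tolist())
cv2.imwrite('pics/c5.png',np.hstack([cv2.resize(a[100:240,270:370],(400,560),interpolation=cv2.INTER_CUBIC),cv2.resize(b[180:320,170:270],(400,560),interpolation=cv2.INTER_CUBIC)]))
```

```text
pred handle end top, w4 [[315.82781629 219.69547193]]
[0.50400177 0.31844824 0.1884479 ] [-1.79981782e+02  2.40419437e-03  1.57207604e+02] [ 0.34681115  0.63346702 -0.42476659]
[[334. 134.]
 [329. 143.]
 [304. 139.]
 [310. 129.]] [[319.89471182 173.45217096]]
top pred frame [[204.2, 204.4], [220.3, 211.1], [208.4, 237.4], [192.3, 230.5]]
```

View pics/c5.png

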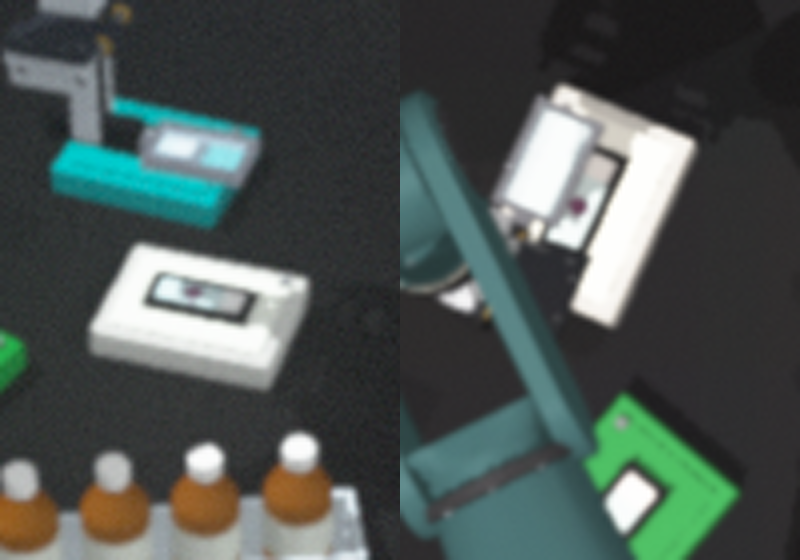

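View pics/w5.png

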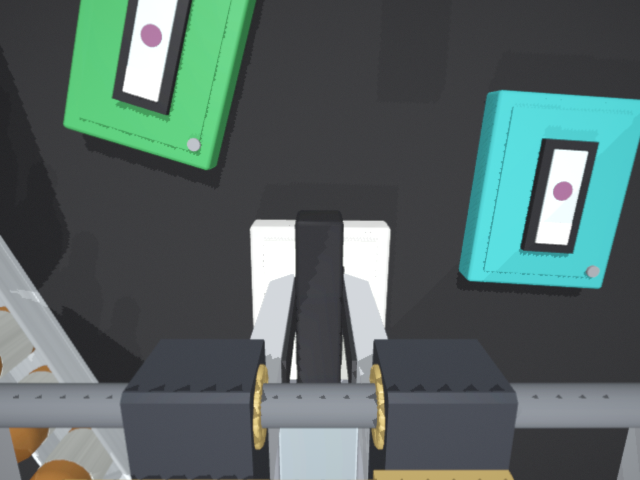

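The light box lies square under the handle: its edges are at columns 252 and 389, and the handle centre is at 319. I'll go down part of the way and measure lens against slide in the same pictures.

move_arm(targets=[[[0,0,8],[0,0,0],-1],[[0,0,25],[0,0,0],-1],[[0,0,45],[0,0,0],-1],[[0,0,65],[0,0,0],-1],[[0,0,85],[0,0,0],-1],[[0,0,97],[0,0,0],-1],[[0,0,103],[0,0,0],-1],[[0,0,105],[0,0,0],-1],[[0,0,105],[0,0,0],-1],[[0,0,105],[0,0,0],-1]])

```text
time: 10.65
tool_pos: [0.5045, 0.3189, 0.0844]
ee_rot: [3.14, 0.001, 2.744]
wrist_force: [-0.6, -0.9, -0.8]
width: 0.0197
```

Run:
```python
from h import *; import pickle
o,_=snap('wrist','w6.png'); snap('side','s6.png'); snap('top','t6.png');pickle.dump(o,open('o6.pkl','wb'))
print(o['tool_pos'],np.degrees(o['ee_rot']),o['wrist_force'],o['wrist_torque'])
a=cv2.imread('pics/s6.png'); b=cv2.imread('pics/t6.png'); w=cv2.imread('pics/w6.png')
cv2.imwrite('pics/c6.png',np.hstack([cv2.resize(a[145:205,285:355],(560,480),interpolation=cv2.INTER_CUBIC),cv2.resize(b[195:255,185:215],(240,480),interpolation=cv2.INTER_CUBIC)]))
cv2.imwrite('pics/c6.png',np.hstack([cv2.resize(a[145:205,290:350],(400,400),interpolation=cv2.INTER_CUBIC),cv2.resize(b[195:255,185:245],(400,400),interpolation=cv2.INTER_CUBIC)]))
T=lambda p:R.from_euler('xyz',o['ee_rot']).apply(p)+o['tool_pos']
fr=[[-.132,.026,-.0066],[-.132,-.026,-.0066],[-.048,-.026,-.0066],[-.048,.026,-.0066]]
k=400/60
print('pred crop side',((topix('side',T(fr))-[290,145])*k).round().tolist(),'top',((topix('top',T(fr))-[185,195])*k+[400,0]).round().tolist())
```

```text
[0.50450957 0.31890258 0.08437887] [1.79924228e+02 6.19422484e-02 1.57210657e+02] [-0.59862588 -0.87397677 -0.75775232] [ 0.00526421  0.05656787 -0.00909288]
pred crop side [[295.0, 93.0], [264.0, 157.0], [104.0, 126.0], [137.0, 63.0]] top [[571.0, 107.0], [672.0, 150.0], [598.0, 316.0], [496.0, 272.0]]
```

View pics/c6.png

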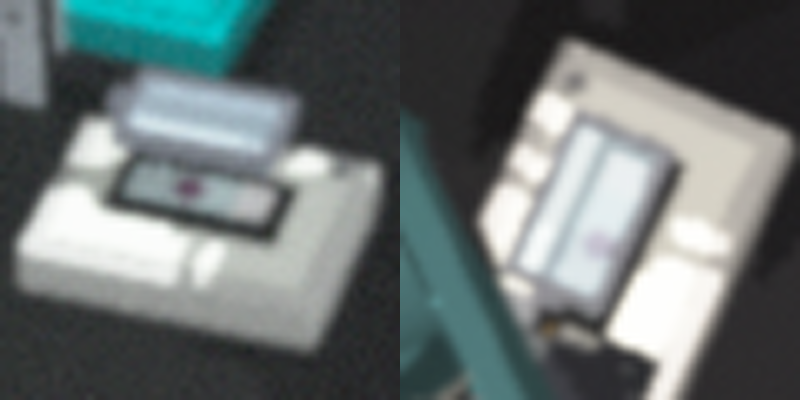

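The lens overlies the slide in the top view, with frame corners near (578,113), (680,155), (605,312) and (515,272) in crop pixels. The predicted corners differ by about 1.5 px. I'll cross-check with the box edge from the wrist view and the holder from the side view.

Run:
```python
from h import *; import pickle
from scipy.optimize import least_squares
o5=pickle.load(open('o5.pkl','rb')); o=pickle.load(open('o6.pkl','rb'))
B=toworld('wrist',[(252,223),(388,223)],.030,o5); y=np.radians(-22.8); u=np.array([np.cos(y),np.sin(y)])
d=B[1]-B[0]; print('box near edge',B.round(4),np.linalg.norm(d),'yaw',np.degrees(np.arctan2(d[1],d[0]))-90,'centre',B.mean(0)[:2]+.08*u)
# holder from side1 (crop c5 left: 4x,270,100)
S=toworld('side',np.array([(155,272),(258,292),(245,320),(145,300)])/4+[270,100],.038); print('slide side',S.mean(0),[np.linalg.norm(S[i]-S[i-1]).round(3) for i in range(4)])
k=400/60
sp=np.array([(295+5,92),(277,158),(112,122),(142,72)])/k+[290,145]-.5+.5/k
tp=(np.array([(578,113),(680,155),(605,312),(508,272)])-[400,0])/k+[185,195]-.5+.5/k
fr=np.array([[.042,.026,.012],[.042,-.026,.012],[-.042,-.026,.012],[-.042,.026,.012]])
for w in('both','top','side'):
  def f(p):
    P=R.from_euler('xyz',[0,p[4],p[3]]).apply(fr)+p[:3]
    r=np.r_[(topix('top',P)-tp).ravel()*(w!='side'),(topix('side',P)-sp).ravel()*(w!='top')]
    return np.r_[r,(p[2]-.079)/.01*(1 if w=='both' else 20),(p[4])/.05*(1 if w=='both' else 20)]
  q=least_squares(f,[.587,.284,.079,y,0],x_scale=[.01,.01,.01,.1,.1]); p=q.x; print(w,p[:3].round(4),np.degrees(p[3:]),q.cost)
print('tool lens pred',np.array(o['tool_pos'])[:2]+.09*u)
w=cv2.imread('pics/w6.png'); cv2.imwrite('pics/w6c.png',w)
```

```text
box near edge [[0.4864 0.2664 0.03  ]
 [0.5308 0.3718 0.03  ]] 0.11436266786921871 yaw -22.8231360069679 centre [0.58234459 0.28813947]
slide side [0.58688315 0.2815323  0.038     ] [np.float64(0.038), np.float64(0.093), np.float64(0.038), np.float64(0.089)]
both [0.5886 0.2812 0.0815] [-22.11429221   0.06881317] 2.7787866483785284
top [0.588  0.2814 0.079 ] [-2.28963183e+01  1.11612972e-03] 0.8294948832255895
side [0.59   0.2849 0.079 ] [-2.07124490e+01  1.06165828e-03] 1.1480034568715305
tool lens pred [0.58747725 0.28402618]
```

View pics/w6c.png

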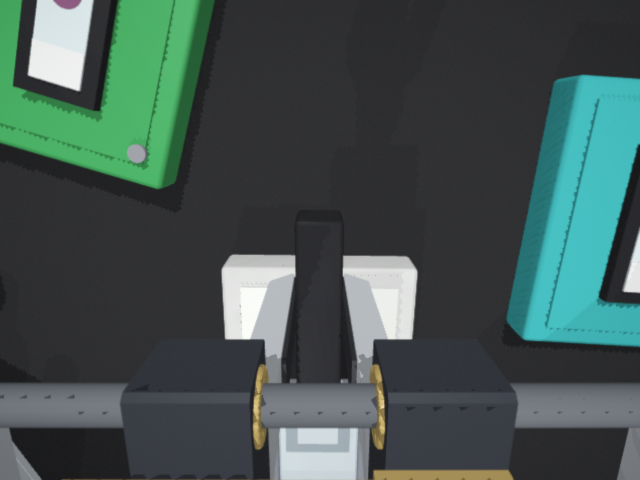

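The estimates agree to a few mm: the lens is about 3 mm too far along +x of the slide, laterally centred and level. I'll correct by 3 mm and lower 26 mm to a 15 mm gap.

move_arm(targets=[[[1,0,2],[0,0,0],-1],[[2,0,6],[0,0,0],-1],[[3,0,11],[0,0,0],-1],[[3,0,16],[0,0,0],-1],[[3,0,21],[0,0,0],-1],[[3,0,24],[0,0,0],-1],[[3,0,26],[0,0,0],-1],[[3,0,26],[0,0,0],-1],[[3,0,26],[0,0,0],-1],[[3,0,26],[0,0,0],-1],[[3,0,26],[0,0,0],-1],[[3,0,26],[0,0,0],-1],[[3,0,26],[0,0,0],-1]])

```text
time: 12.42
tool_pos: [0.5012, 0.3199, 0.0575]
ee_rot: [3.141, 0.0, 2.744]
wrist_force: [1.0, -0.9, -0.9]
width: 0.0198
```

Run:
```python
from h import *
o,_=snap('side','s7.png'); snap('top','t7.png')
print(o['tool_pos'],np.degrees(o['ee_rot']),o['wrist_force'],o['width'],np.abs(o['qvel']).max())
a=cv2.imread('pics/s7.png'); b=cv2.imread('pics/t7.png')
r=lambda i,y,x:cv2.resize(i[y:y+60,x:x+40],(400,600),interpolation=cv2.INTER_CUBIC)
cv2.imwrite('pics/c7.png',np.hstack([cv2.resize(a[120:270,270:370],(400,600),interpolation=cv2.INTER_CUBIC),r(b,195,190)]))
```

```text
[0.50124439 0.3198532  0.05751982] [1.79991875e+02 2.00758923e-03 1.57214853e+02] [ 0.96911662 -0.86926704 -0.85176681] 0.019785982637879045 0.002606088404366029
```

View pics/c7.png

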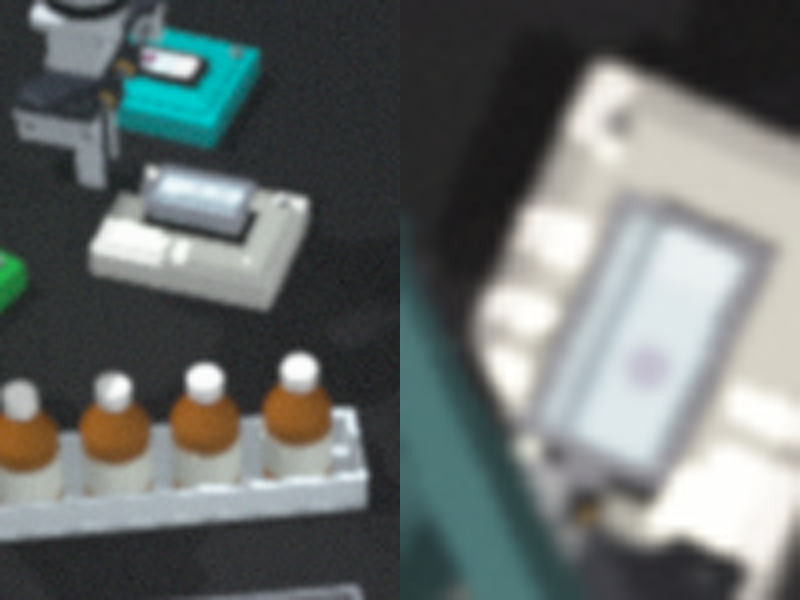

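The top crop shows frame corners at (622,190), (775,248), (660,488) and (530,430). The specimen spot shows through the pane, and the bottles are undisturbed. Next is a numeric check.

Run:
```python
from h import *
o=status.get_obs()
P=toworld('top',np.array([(222,190),(375,248),(260,488),(130,430)])/10+[190,195]-.45,.065)
c=P.mean(0)[:2]; d=(P[0]+P[1]-P[2]-P[3])[:2]; print(c,np.degrees(np.arctan2(d[1],d[0])),[np.linalg.norm(P[i]-P[i-1]).round(3) for i in range(4)])
y=np.radians(-22.8);u=np.array([[np.cos(y),np.sin(y)],[-np.sin(y),np.cos(y)]])
for s in([.5863,.2843],[.5869,.2815]): print('top',u@(c-s)*1000,'tool',u@(np.array(o['tool_pos'])[:2]+.09*u[0]-s)*1000)
```

```text
[0.58637505 0.28380949] -21.86205656935489 [np.float64(0.081), np.float64(0.052), np.float64(0.083), np.float64(0.045)]
top [ 0.25926732 -0.42309989] tool [-2.18022235 -0.19813518]
top [-1.37889421  1.92560758] tool [-3.81838388  2.1505723 ]
```

move_arm(targets=[[[-1,0,-1],[0,0,0],-1],[[-1,0,-1],[0,0,0],-1],[[-1,0,-1],[0,0,0],-1],[[-1,0,-1],[0,0,0],-1],[[-1,0,-1],[0,0,0],-1],[[-1,0,-1],[0,0,0],-1]])

```text
time: 13.28
tool_pos: [0.5022, 0.3194, 0.0585]
ee_rot: [3.142, -0.0, 2.744]
wrist_force: [-0.2, 0.3, -0.3]
width: 0.0195
```

Run:
```python
from h import *
o=status.get_obs(); print(o['tool_pos'],o['width'],np.abs(o['qvel']).max()); print(order.close_job())
```

```text
[0.50216932 0.31942945 0.05848199] 0.0195446067744892 0.0020093057679620783
the job is handed in; nothing more can be done
None
```

I took the hand lens by its handle out of the tray, carried it over the bottle row and handed the job in at 13.3 s. The arm is still gripping it, steady, above the slide on the white light box.

- **Height and level:** the tool height puts the underside about 15 mm above the slide. This rests on the grip height, assuming no slip, and wasn't measured directly. Before the final descent, a fit to the top and side views showed the lens level within about 0.1°.
- **Centring:** in the last picture the lens was within about 2 mm of the slide's centre. After that I shifted it 1 mm along the slide and raised it 1 mm, and checked those only by the arm's readings.
- **Alignment:** the lens lies along the slide to about 1°.
- **Grip and contact:** the fingers stayed at 19.5 mm on the 20 mm handle. Wrist forces stayed around 1 N, with no sign of contact with the light box.
- **Surroundings:** the last picture showed the bottles undisturbed. I didn't look at the beaker and jar again, but the path stayed well clear of them.

The camera estimates disagreed by a few mm. The arm's readings placed the lens 2–4 mm off along the slide when the top view showed less than 1.5 mm. The wrist camera's estimate of the box was about 5 mm off the others, probably from the box's bevelled edge.

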